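Clamp the reagent bottle with the loose crank

ROBOT

A 6-joint arm with a two-finger parallel gripper is mounted at the origin on the work surface; the furniture and walls round the work are solid. World frame = base frame: x ahead of the robot, y to its left, z up, the work surface at z = 0. Lengths are in mm, angles in rad, forces in N, time in s.
With the tool pointing down it reaches from about 325 to 900 mm from the base axis. Payload 3.5 kg.
Tool frame: the origin (TCP) lies midway between the tips of the shut fingers; the grasp point (between the pads) lies 19 mm behind it; z points along the fingers, y is the line along which they close (so a half turn about z gives the same grasp; the last joint's range is limited). The gripper opens to 85 mm and grips with 20 to 120 N. Pads are 22 mm wide; open, the fingers measure 114 mm over their backs; the gripper's body (76 mm by 85 mm) begins 54 mm behind the grasp point. The pads swing forward as they close: fully open they stand 13 mm farther back than shut.
Start: joints at [-1.362, 0.276, -0.026, 1.268, 0, 1.467], TCP at [191.721, -594.866, 231.313] pointing down, gripper open.
Joint ranges: [-3.12, 3.12], [-0.85, 1.88], [-1.08, 1.24], [-1.95, 2.15], [-1.57, 1.53], [-3.14, 3.14]. Speed limits (rad/s): [2.57, 2.57, 3.14, 3.14, 3.14, 3.14].

INTERFACE

Orientations are given as [roll, pitch, yaw] about the fixed x, y, z axes, in that order (R = Rz(yaw) Ry(pitch) Rx(roll)).
In Python, from cell import * gives the robot as it stands.
- The arm moves only by the tool carry_out, never from a script. Its argument "motion" is a list of rows, each an object of numbers: "x", "y", "z": the shift along the tool's x, y, z in units of 50 mm (1.0 is 50 mm); "wx", "wy", "wz": the turn, a rotation vector about the tool's x, y, z in units of 6 degrees (1.0 is 6 degrees); "grip": the closure, from 0 (fully open) to 1 (shut). In form: [{"x": .., "y": .., "z": .., "wx": .., "wy": .., "wz": .., "grip": ..}, ...]. A call has 1 to 12 rows; each row shifts and turns the commanded pose from where the row before left it, along the tool's axes as they then stand; what a row does not reach is not made up. A row lasts 1/10 s, in which the tool goes at most 50 mm and 8.59 degrees, less where a joint would pass 70% of its speed; a pose out of reach is approached as far as the arm can. A call is refused whole if a number of a shift passes 1 or a number of a turn 1, either way. A call with a gripper value outside its range is refused whole. The fingers move at their own pace and stop on an object; the grip force is fixed at half the most. Time passes only in rows, so rows that do not move let the fingers close. It gives the time, the measured TCP pose, the force, the opening and the grip force at its end, in the units of the state.
- get_state(): the state, without advancing time (a new reading comes with each control period).
- read_camera(name): name is "scene" or "top" or "wrist"; returns (picture, depth): 420x560x3 uint8, red, green, blue; 420x560 float32, mm along the optical axis (not along the pixel's ray), 0 where there is no reading.
- get_calibration(name): a dict with "vertical_fov" (degrees; the focal length in pixels is half the picture's height over the tangent of half this angle, whatever the lens; pixels are square), "cx", "cy" (the principal point, pixels), "extrinsics" (4x4, takes a point from camera to world coordinates); the wrist camera has in their place "hand_eye" (4x4, takes a point from camera to tool coordinates, whose origin is the TCP and whose axes are the flange's). Camera axes: x right, y down, z forward; pixel columns grow to the right and rows downward; lengths in mm; the calibration is good to about 2 mm. A picture is of the moment at which its call begins: read the wrist's pose just before it. get_calibration takes no time and is no camera call.
- hand_in(): hands the job in; it is judged then, once.
Trained networks look in the newest picture that a camera, given by its name, has taken for a name from the list of things; names that differ only in an ending like _2 or _b are one class to them, and where a whole thing is asked for, a point or a joint stands for the part that bears it (a point fixed in the world has none). Each returns a list of dicts, best first, with "score" (0 to 1); they miss things now and then, are a little off and sometimes report something else, mostly with a low value. They report only what shows in the picture. A call takes as long as a camera call.
- masks_of(thing, camera): "mask" (420x560 bool, what is visible of it) and "extent" ([left, top, right, bottom] in pixels, round what is visible of it).
The state is a dict: "time": time; "joint_pos": joint angles; "qvel": joint speeds; "tau": joint torques, N m; "tcp_pos": TCP position; "tool_rot": TCP orientation; "ft_force": force on the tool from outside, world axes, zero at the start; "ft_torque": the same for the moment, N m; "width": finger opening in mm; "grasp_force": force on a finger pad.
Only numpy, scipy, OpenCV 4.12 (cv2) and the standard library are available. Lean on these libraries where they do the work, as an engineer would, in place of code of your own. Each camera call takes 0.05 s, during which the arm holds its last target. There are 200 camera calls.

TASK

Fit the loose crank fully down onto the square shaft of the bottle clamp, then wind it clockwise through as many turns as it takes until the sliding jaw holds the reagent bottle firmly, but not crushingly, against the fixed jaw. Feel for the bottle rather than forcing the crank; let only the crank work the clamp, keep your hand off the bottle, leave the other things where they are, and leave the crank on the shaft.

Things in the scene. Friction and masses are not known exactly. Their poses are not given: they have to be found in the camera images.
- clamp: Bottle clamp screwed to the bench: grey bed 250 x 76 x 10 mm; at one end an aluminium gearbox 72 x 68 mm, top 48 mm above the bench, with the square shaft rising from it; at the other end the fixed jaw. Origin: on the bench under the shaft axis; +x runs along the bed from shaft to fixed jaw, z up. A sliding jaw (plate 72 mm wide, 46 mm high, soft pad) travels along the bed between them.
- gearbox_top (a point): Centre of the gearbox top, on the shaft axis, 48 mm above the bench. Turning the shaft CLOCKWISE seen from above drives the sliding jaw towards the fixed jaw, 40 mm per turn; it stays where it is left (holds 20 N). The jaw's face starts 55 to 67 mm from the shaft axis (not reported). Drive friction is 2.2 N at the crank handle, either way when standing; each 1 N beyond it is 9.5 N of squeeze on the bottle.
- fixed_jaw: Fixed jaw, 72 mm wide, 50 mm high above the bed, with a shallow rubber V facing the shaft, its middle 187 mm from the shaft axis. Reported pose: that of the clamp (origin under the shaft axis). A good hold is 20 to 70 N of squeeze (under 15 N is loose, over 100 N crushes). The sliding jaw's soft pad gives 1 mm per 20 N, so the handle force climbs over about a tenth of a turn.
- shaft_seat (a point): Centre of the top of the round steel flange (40 mm diameter) at the foot of the square shaft end, 52 mm above the bench. The shaft end is 16 mm square and rises 20 mm above this point (top 3 mm tapered to 11 mm). The point turns with the shaft: x and y are square to the flats, z up. The crank is home when its origin is at this point.
- crank: Loose steel crank, 0.21 kg, standing on its hub. Hub: square block 34 x 34 x 34 mm; socket in its underside 17.5 mm square, 22 mm deep, parallel to its sides (fits at any quarter turn, within 5 degrees). Origin: centre of the underside; z up, x along the arm (16 mm wide, 23 to 32 mm up) to the handle. Centre of mass 7 mm from the hub axis. Hub's flat sides beside the arm (+-y) are free to grip.
- crank_handle (a point): Middle of the crank's upright black handle, 60 mm from the hub axis along the arm, 56 mm above the hub's underside. The handle is round, 18 mm in diameter, from 36 to 76 mm above the hub's underside, and revolves freely on its pin, so it can be held with a fixed hand while the crank goes round.
- bottle: Brown reagent bottle with a white cap, 43 mm diameter, 70 mm high, standing on the clamp's bed (10 mm above the bench) between the jaws. Origin: centre of its underside. The sliding jaw pushes it along to the fixed jaw.
- timer: Bystander: white lab timer, 34 x 64 x 60 mm. Origin: centre of its underside.
- stamp: Bystander: hand stamp with turned handle, 30 x 50 x 67 mm. Origin: centre of its underside.
- label_roll: Bystander: white roll of labels, 70 mm diameter, 60 mm high. Origin: centre of its underside.

How it is judged (in metres and radians):
On the way, in this order (a step that is already met when the one before it is completed fails the run):
1. the crank is fully home on the square shaft, the bottle not yet clamped (horizontal distance between crank and shaft_seat below 0.004 m and z of crank in the frame of shaft_seat below 0.004 m and angle between crank's own z axis and vertical below 0.12 rad and contact force between fixed_jaw and bottle below 3 N), for 0.2 s.
2. the bottle is held firmly against the fixed jaw, the crank still on the shaft (horizontal distance between crank and shaft_seat below 0.004 m and z of crank in the frame of shaft_seat below 0.004 m and angle between crank's own z axis and vertical below 0.12 rad and contact force between fixed_jaw and bottle above 15 N), for 0.2 s.
At the end, for the whole second after the job is handed in: The crank sits fully home on the shaft (within 4 mm, upright) at rest, and the upright bottle is squeezed against the fixed jaw with more than 10 N (15 N while winding) (horizontal distance between crank and shaft_seat below 0.004 m and z of crank in the frame of shaft_seat below 0.004 m and angle between crank's own z axis and vertical below 0.12 rad and contact force between fixed_jaw and bottle above 10 N and angle between bottle's own z axis and vertical below 0.15 rad and linear speed of crank below 0.01 m/s); the robot touches nothing.
It fails at once if the bottle is squeezed with more than 100 N (contact force between fixed_jaw and bottle above 100 N).
It fails at once if the robot pushes on the clamp itself (shaft, gearbox or jaws) with more than 10 N (contact force between any of the fingers, the arm and clamp above 10 N).
It fails at once if the robot pushes on the bottle itself (over 2 N), or the bottle tips over (angle between bottle's own z axis and vertical above 0.35 rad or contact force between any of the fingers, the arm and bottle above 2 N).
It fails at once if the crank is pressed or wrenched on the clamp with more than 100 N (contact force between crank and clamp above 100 N).
It fails at once if the timer, the stamp or the label roll is moved by more than 30 mm (distance of any of timer, stamp, label_roll from where it was at the start of the episode above 0.03 m).
It also fails if it takes over 72 s, if anything falls off the work surface, if the arm or the gripper's body presses on something with over 40 N, if the wrist force passes 120 N, or if a joint passes its speed limit or range.

## Working session

There is one attempt and no reset: what is moved stays moved. The work goes in short steps, Python scripts to look and compute and a tool call to move; the robot and the scene stay as the last step left them, time stands still between calls to the robot, and variables do not carry over. Pictures are saved under pics/ and viewed, at most 10 in all, crops included, and the job is handed in when it is done.

Besides the shell and the picture viewer there is one more tool, called after "Request:" as name(argument=value, ...), one argument or row to a line, values as JSON. carry_out: Moves the arm, as the interface text tells. Its arguments: {"type":"object","properties":{"motion":{"type":"array","items":{"type":"object","properties":{"x":{"type":"number"},"y":{"type":"number"},"z":{"type":"number"},"wx":{"type":"number"},"wy":{"type":"number"},"wz":{"type":"number"},"grip":{"type":"number"}}}}},"required":["motion"]}

```bash
mkdir -p pics; ls
cat > h.py <<'E'
from cell import *
import numpy as np, cv2
from scipy.spatial.transform import Rotation as R
def cam(name):
    c=get_calibration(name); s=get_state(); im,d=read_camera(name)
    f=210/np.tan(np.radians(c["vertical_fov"])/2)
    if "extrinsics" in c: T=np.array(c["extrinsics"])
    else:
        W=np.eye(4); W[:3,:3]=R.from_euler('xyz',s["tool_rot"]).as_matrix(); W[:3,3]=s["tcp_pos"]
        T=W@np.array(c["hand_eye"])
    v,u=np.mgrid[:420,:560]
    P=np.stack([(u-c["cx"])/f*d,(v-c["cy"])/f*d,d],-1)@T[:3,:3].T+T[:3,3]
    P[d==0]=np.nan
    return im,d,P,T,f,c
def save(im,n,s=1): cv2.imwrite("pics/"+n,cv2.resize(im[...,::-1],None,fx=s,fy=s,interpolation=cv2.INTER_CUBIC))
E
python3 - <<'E'
from h import *
print(get_state())
for n in ["scene","top"]:
    im,d,P,T,f,c=cam(n); save(im,n+".png",1.4); print(n,c)
    np.savez(n+".npz",P=P,im=im)
    for t in ["crank","clamp","bottle","timer","stamp","label_roll","crank_handle"]:
        r=masks_of(t,n)
        for q in r[:2]:
            m=q["mask"]; p=P[m]; p=p[~np.isnan(p[:,0])]
            if len(p): print(n,t,round(q["score"],2),[round(x) for x in q["extent"]],np.percentile(p,[2,50,98],axis=0).round().tolist())
E
```

```text
pics
{'time': 0.0, 'joint_pos': array([-1.36239587e+00,  2.77158018e-01, -2.78727338e-02,  1.26799425e+00,
        2.77797870e-05,  1.46740055e+00]), 'qvel': array([-0.00043382,  0.00192872, -0.00081787, -0.00185767, -0.00195293,
        0.00152173]), 'tau': array([-9.05696343e-04, -4.45505226e+01,  2.95205337e+01,  1.63566327e-02,
       -2.81884631e-04, -4.70076351e-07]), 'tcp_pos': array([ 191.57124482, -594.10816508,  230.14799708]), 'tool_rot': array([-3.13937874e+00, -2.57656754e-04,  3.11795920e-01]), 'ft_force': array([ 0.33674969, -0.2824535 ,  1.04759785]), 'ft_torque': array([-0.00688992, -0.03739656,  0.02252977]), 'grasp_force': 0.0, 'width': 85.15949528295823}
scene {'vertical_fov': 42.125803083088904, 'cx': 272.47185429995966, 'cy': 206.19054524962002, 'extrinsics': array([[-9.02973305e-01, -2.01241044e-01,  3.79659390e-01,
        -2.31144711e+01],
       [-4.29641625e-01,  4.36977217e-01, -7.90227174e-01,
         1.18454293e+03],
       [-6.87636170e-03, -8.76671520e-01, -4.81040291e-01,
         8.15452186e+02],
       [ 0.00000000e+00,  0.00000000e+00,  0.00000000
[... 1365 characters left out ...]
] [[576.0, -144.0, 1.0], [616.0, -15.0, 23.0], [665.0, 90.0, 63.0]]
top bottle 0.66 [196, 238, 219, 269] [[369.0, 176.0, -3.0], [416.0, 203.0, 33.0], [447.0, 224.0, 76.0]]
top bottle 0.46 [300, 174, 317, 193] [[608.0, -108.0, 12.0], [624.0, -87.0, 64.0], [656.0, -70.0, 83.0]]
top timer 0.53 [228, 149, 248, 161] [[702.0, 103.0, 3.0], [716.0, 133.0, 45.0], [738.0, 163.0, 62.0]]
top stamp 0.64 [300, 139, 312, 159] [[728.0, -103.0, 5.0], [745.0, -83.0, 16.0], [764.0, -68.0, 69.0]]
top label_roll 0.88 [381, 182, 407, 215] [[558.0, -373.0, 8.0], [588.0, -336.0, 59.0], [620.0, -309.0, 65.0]]
top crank_handle 0.55 [196, 242, 222, 270] [[369.0, 178.0, 2.0], [416.0, 203.0, 33.0], [446.0, 219.0, 76.0]]
```

Run:
```python
from h import *
D=np.load("top.npz"); save(D["im"][120:290,180:420],"c1.png",3.3)
P=D["P"]
q=P[230:280,190:230].reshape(-1,3)
for lo,hi in [(20,30),(30,38),(70,80)]:
    s=q[(q[:,2]>lo)&(q[:,2]<hi)]; print(lo,len(s),s.mean(0).round(1) if len(s) else 0)
    if len(s)>4: print(cv2.minAreaRect(s[:,:2].astype(np.float32)))
q=P[165:210,235:335].reshape(-1,3)
for lo,hi in [(5,14),(44,51),(53,60),(60,75),(75,90)]:
    s=q[(q[:,2]>lo)&(q[:,2]<hi)]; print(lo,len(s))
    if len(s)>4: print(cv2.minAreaRect(s[:,:2].astype(np.float32)))
print(get_calibration("wrist"))
```

```text
20 38 [408.2 199.9  27.9]
((408.759765625, 202.23312377929688), (34.18804931640625, 73.67169189453125), 70.27054595947266)
30 173 [418.9 198.5  33.5]
((408.1322021484375, 204.28298950195312), (34.100128173828125, 81.83011627197266), 65.59465026855469)
70 30 [373.4 215.8  74.4]
((373.91278076171875, 216.3049774169922), (16.14601707458496, 13.816630363464355), 50.200557708740234)
5 708
((624.3681030273438, -15.882919311523438), (138.74856567382812, 299.685546875), 1.8754993677139282)
44 383
((620.9469604492188, -24.368499755859375), (68.7553482055664, 236.2789306640625), 7.00590705871582)
53 277
((622.988525390625, -37.943817138671875), (72.32960510253906, 226.83865356445312), 7.670766353607178)
60 187
((612.5569458007812, -46.06897735595703), (65.85482025146484, 217.41720581054688), 15.24919319152832)
75 58
((622.1718139648438, -17.417823791503906), (21.072956085205078, 167.52210998535156), 4.83825159072876)
{'vertical_fov': 68.36081099700138, 'cx': 282.86669578126646, 'cy': 207.3930663766819, 'hand_eye': array([[-6.19803919e-05, -9.64992571e-01, -2.62277209e-01,
         6.78152072e+01],
       [ 9.99999655e-01,  1.57426636e-04, -8.15533709e-04,
         7.02438701e-01],
       [ 8.28273389e-04, -2.62277169e-01,  9.64992228e-01,
        -1.42952989e+02],
       [ 0.00000000e+00,  0.00000000e+00,  0.00000000e+00,
         1.00000000e+00]])}
```

View pics/c1.png

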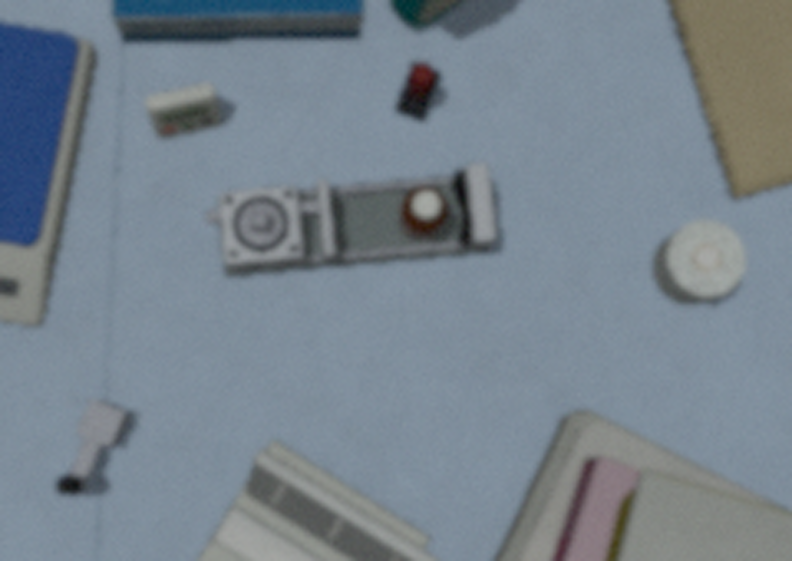

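Request:
carry_out(
  motion=[
    {"x":0.4,"y":-0.33},
    {"x":0.73,"y":-0.6},
    {"x":0.73,"y":-0.6},
    {"x":0.73,"y":-0.6},
    {"x":0.73,"y":-0.6},
    {"x":0.73,"y":-0.6},
    {"x":0.73,"y":-0.6},
    {"x":0.73,"y":-0.6},
    {"x":0.73,"y":-0.6},
    {"x":0.73,"y":-0.6},
    {"x":0.73,"y":-0.6},
    {"x":0.73,"y":-0.6},
  ],
)

```text
invalid input
```

Request:
carry_out(
  motion=[
    {"x":0.73,"y":-0.6},
    {"x":0.73,"y":-0.6},
    {"x":0.73,"y":-0.6},
    {"x":0.6,"y":-0.5},
    {"x":0.4,"y":-0.3},
    {},
    {},
    {},
  ],
)

```text
invalid input
```

Run:
```python
from h import *
s=get_state(); print(s["time"],s["tcp_pos"],s["tool_rot"],s["ft_force"])
im,d,P,T,f,c=cam("wrist"); save(im,"w1.png",1.4); np.savez("w1.npz",P=P,im=im,d=d,T=T)
```

```text
0.8 [ 191.69786252 -594.88341322  231.35882863] [3.14152172e+00 3.22839261e-05 3.11746364e-01] [-0.04796193  0.06773966  0.15392047]
```

View pics/w1.png

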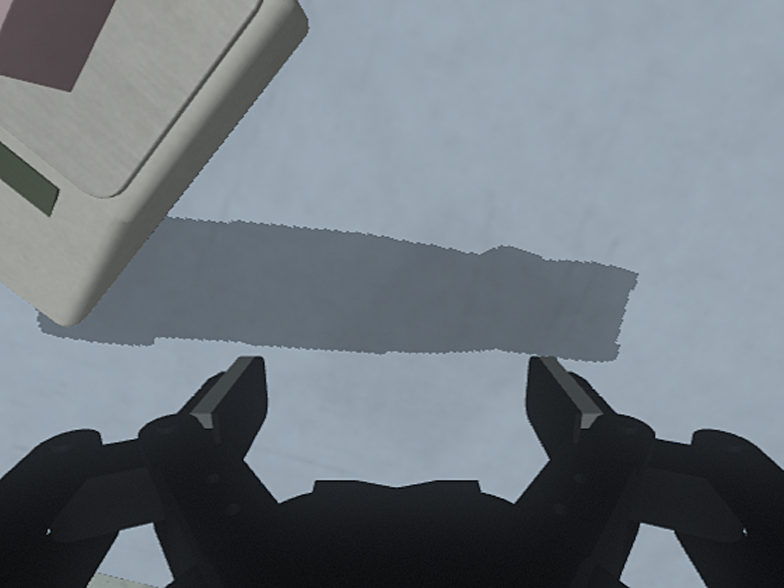

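The calls were refused, so the picture only shows the bench by the start pose: a box at upper left and the open fingers at about (230,400) and (565,400). I'll retry with all the keys in each row.

Request:
carry_out(
  motion=[
    {"x":0.4,"y":-0.33,"z":0,"wx":0,"wy":0,"wz":0,"grip":0},
    {"x":0.73,"y":-0.6,"z":0,"wx":0,"wy":0,"wz":0,"grip":0},
    {"x":0.73,"y":-0.6,"z":0,"wx":0,"wy":0,"wz":0,"grip":0},
    {"x":0.73,"y":-0.6,"z":0,"wx":0,"wy":0,"wz":0,"grip":0},
    {"x":0.73,"y":-0.6,"z":0,"wx":0,"wy":0,"wz":0,"grip":0},
    {"x":0.73,"y":-0.6,"z":0,"wx":0,"wy":0,"wz":0,"grip":0},
    {"x":0.73,"y":-0.6,"z":0,"wx":0,"wy":0,"wz":0,"grip":0},
    {"x":0.73,"y":-0.6,"z":0,"wx":0,"wy":0,"wz":0,"grip":0},
    {"x":0.73,"y":-0.6,"z":0,"wx":0,"wy":0,"wz":0,"grip":0},
    {"x":0.73,"y":-0.6,"z":0,"wx":0,"wy":0,"wz":0,"grip":0},
    {"x":0.73,"y":-0.6,"z":0,"wx":0,"wy":0,"wz":0,"grip":0},
    {"x":0.73,"y":-0.6,"z":0,"wx":0,"wy":0,"wz":0,"grip":0},
  ],
)

```text
time: 2.05
tcp_pos: [487.5, -134.0, 231.7]
tool_rot: [3.141, -0.001, 0.312]
ft_force: [0.7, -0.7, 0.2]
width: 85.6
grasp_force: 0.0
```

Request:
carry_out(
  motion=[
    {"x":0.73,"y":-0.6,"z":0,"wx":0,"wy":0,"wz":0,"grip":0},
    {"x":0.73,"y":-0.6,"z":0,"wx":0,"wy":0,"wz":0,"grip":0},
    {"x":0.73,"y":-0.6,"z":0,"wx":0,"wy":0,"wz":0,"grip":0},
    {"x":0.65,"y":-0.53,"z":0,"wx":0,"wy":0,"wz":0,"grip":0},
    {"x":0.4,"y":-0.33,"z":0,"wx":0,"wy":0,"wz":0,"grip":0},
    {"x":0,"y":0,"z":0,"wx":0,"wy":0,"wz":0,"grip":0},
    {"x":0,"y":0,"z":0,"wx":0,"wy":0,"wz":0,"grip":0},
  ],
)

```text
time: 2.75
tcp_pos: [599.9, 40.9, 231.1]
tool_rot: [3.141, 0.001, 0.313]
ft_force: [-0.4, 0.1, -0.8]
width: 85.2
grasp_force: 0.0
```

Run:
```python
from h import *
s=get_state(); print(s["time"],s["tcp_pos"],s["tool_rot"],s["ft_force"])
im,d,P,T,f,c=cam("wrist"); save(im,"w2.png",1.4); np.savez("w2.npz",P=P,im=im,d=d,T=T)
```

```text
2.75 [599.90250601  40.88714601 231.0771696 ] [3.14143203e+00 7.97848227e-04 3.12987239e-01] [-0.37384099  0.12781444 -0.7512132 ]
```

View pics/w2.png

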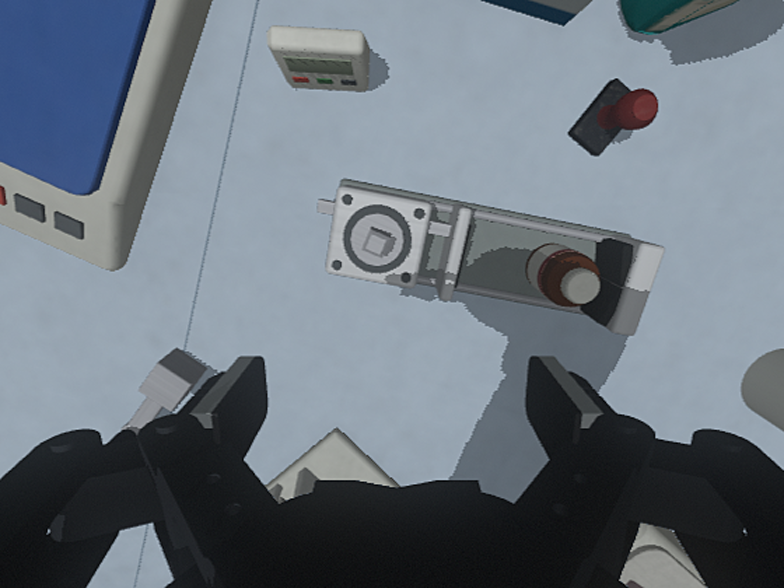

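The gearbox and square shaft are at about (378,240), the bottle at (570,280), the sliding jaw at (457,250) and the crank's hub at (180,375).

```bash
cat > meas.py <<'E'
from h import *
def rect(P,lo,hi,box):
    (u0,v0,u1,v1)=box; q=P[v0:v1,u0:u1].reshape(-1,3); s=q[(q[:,2]>lo)&(q[:,2]<hi)]
    r=cv2.minAreaRect(s[:,:2].astype(np.float32)); print(lo,hi,len(s),s.mean(0).round(1),np.round(r[0],1),np.round(r[1],1),round(r[2],1))
    return s
E
python3 - <<'E'
from meas import *
D=np.load("w2.npz"); P=D["P"]
for lo,hi in [(43,50.5),(50.5,56),(56,90),(62,90),(68,90)]:
    rect(P,lo,hi,(250,150,290,190) if lo>50 else (235,125,310,205))
rect(P,40,80,(315,145,340,220)); rect(P,6,14,(240,120,470,245));rect(P,70,90,(375,170,435,222));rect(P,50,66,(410,160,475,242))
print(P[160:184:3,256:286:3,2].round(0))
rect(P,28,40,(95,245,155,300))
save(D["im"][145:195,245:295],"s.png",10)
E
```

```text
43 50.5 2938 [616.5  60.6  48.3] [614.   60.7] [68. 72.] 7.2
50.5 56 837 [615.3  60.9  52.4] [615.1  59.9] [40.7 41.2] 16.5
56 90 284 [615.1  60.5  70.8] [614.1  60.5] [15.8 16.2] 85.0
62 90 273 [614.8  60.5  71.2] [614.1  60.5] [15.8 16.2] 85.0
68 90 261 [614.5  60.6  71.5] [614.1  60.5] [15.8 16.2] 85.0
40 80 827 [623.9   2.4  55.3] [621.5   0.8] [71.9 12.5] 7.7
6 14 3999 [632.8 -35.8  10.2] [624.5 -24. ] [ 76.1 248.8] 7.1
70 90 559 [631.4 -84.6  79.6] [631.1 -86. ] [24.3 24.4] 18.1
50 66 1981 [ 639.8 -129.5   58.7] [ 635.9 -114.4] [71.7 66.5] 7.2
[[52. 52. 53. 53. 53. 52. 54. 53. 52. 52.]
 [52. 52. 51. 65. 55. 53. 52. 53. 52. 53.]
 [53. 53. 53. 71. 71. 68. 58. 52. 52. 53.]
 [52. 53. 71. 72. 73. 72. 71. 70. 53. 54.]
 [52. 54. 72. 73. 72. 71. 71. 71. 53. 53.]
 [52. 70. 72. 73. 72. 72. 71. 52. 52. 52.]
 [52. 71. 73. 73. 72. 73. 70. 53. 52. 52.]
 [52. 53. 53. 70. 72. 71. 53. 53. 52. 53.]]
28 40 1017 [427.5 199.4  33.7] [418.9 202.8] [34.1 63.1] 69.3
```

View pics/s.png

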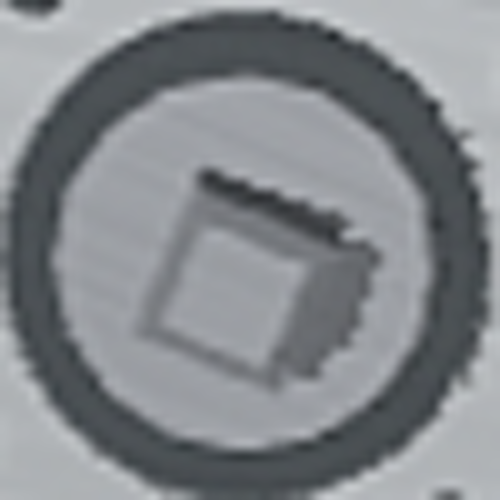

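The crop shows the square's tapered top, corners at about (205,225), (305,262), (270,367) and (160,330). Next I go over the crank and turn to its heading, near 157 deg.

Request:
carry_out(
  motion=[
    {"x":-0.3,"y":-0.5,"z":0,"wx":0,"wy":0,"wz":0,"grip":0},
    {"x":-0.45,"y":-0.75,"z":0,"wx":0,"wy":0,"wz":0,"grip":0},
    {"x":-0.45,"y":-0.75,"z":0,"wx":0,"wy":0,"wz":0,"grip":0},
    {"x":-0.45,"y":-0.75,"z":0,"wx":0,"wy":0,"wz":0,"grip":0},
    {"x":-0.45,"y":-0.75,"z":0,"wx":0,"wy":0,"wz":0,"grip":0},
    {"x":-0.24,"y":-0.45,"z":0,"wx":0,"wy":0,"wz":-1,"grip":0},
    {"x":0,"y":0,"z":0,"wx":0,"wy":0,"wz":-1,"grip":0},
    {"x":0,"y":0,"z":0,"wx":0,"wy":0,"wz":-1,"grip":0},
    {"x":0,"y":0,"z":0,"wx":0,"wy":0,"wz":-1,"grip":0},
    {"x":0,"y":0,"z":0,"wx":0,"wy":0,"wz":-1,"grip":0},
    {"x":0,"y":0,"z":0,"wx":0,"wy":0,"wz":-1,"grip":0},
    {"x":0,"y":0,"z":0,"wx":0,"wy":0,"wz":-1,"grip":0},
  ],
)

```text
time: 4.0
tcp_pos: [427.7, 191.3, 231.5]
tool_rot: [3.141, 0.0, 1.047]
ft_force: [0.3, 0.5, -0.3]
width: 85.5
grasp_force: 0.0
```

Request:
carry_out(
  motion=[
    {"x":0,"y":0,"z":0,"wx":0,"wy":0,"wz":-1,"grip":0},
    {"x":0,"y":0,"z":0,"wx":0,"wy":0,"wz":-1,"grip":0},
    {"x":0,"y":0,"z":0,"wx":0,"wy":0,"wz":-1,"grip":0},
    {"x":0,"y":0,"z":0,"wx":0,"wy":0,"wz":-1,"grip":0},
    {"x":0,"y":0,"z":0,"wx":0,"wy":0,"wz":-1,"grip":0},
    {"x":0,"y":0,"z":0,"wx":0,"wy":0,"wz":-1,"grip":0},
    {"x":0,"y":0,"z":0,"wx":0,"wy":0,"wz":-1,"grip":0},
    {"x":0,"y":0,"z":0,"wx":0,"wy":0,"wz":-1,"grip":0},
    {"x":0,"y":0,"z":0,"wx":0,"wy":0,"wz":-1,"grip":0},
    {"x":0,"y":0,"z":0,"wx":0,"wy":0,"wz":-1,"grip":0},
    {"x":0,"y":0,"z":0,"wx":0,"wy":0,"wz":-1,"grip":0},
    {"x":0,"y":0,"z":0,"wx":0,"wy":0,"wz":-1,"grip":0},
  ],
)

```text
time: 5.2
tcp_pos: [427.7, 191.2, 231.4]
tool_rot: [-3.142, 0.0, 2.304]
ft_force: [0.3, -0.5, -0.7]
width: 85.1
grasp_force: 0.0
```

Request:
carry_out(
  motion=[
    {"x":0,"y":0,"z":0,"wx":0,"wy":0,"wz":-1,"grip":0},
    {"x":0,"y":0,"z":0,"wx":0,"wy":0,"wz":-1,"grip":0},
    {"x":0,"y":0,"z":0,"wx":0,"wy":0,"wz":-1,"grip":0},
    {"x":0,"y":0,"z":0,"wx":0,"wy":0,"wz":-1,"grip":0},
    {"x":0,"y":0,"z":0,"wx":0,"wy":0,"wz":0,"grip":0},
    {"x":0,"y":0,"z":0,"wx":0,"wy":0,"wz":0,"grip":0},
  ],
)

```text
time: 5.8
tcp_pos: [427.9, 191.7, 231.4]
tool_rot: [-3.142, 0.0, 2.717]
ft_force: [-0.7, 0.0, 0.0]
width: 85.5
grasp_force: 0.0
```

Run:
```python
from meas import *
s=get_state(); print(s["time"],s["tcp_pos"],s["tool_rot"],s["joint_pos"])
im,d,P,T,f,c=cam("wrist"); save(im,"w3.png",1.4); np.savez("w3.npz",P=P,im=im,d=d,T=T)
B=(150,60,410,250)
rect(P,31,40,B);rect(P,28,40,B);rect(P,68,82,B)
# shaft top square corners
D=np.load("w2.npz");T=D["T"]
for z in (72,):
    w=[]
    for u,v in [(205,225),(305,262),(270,367),(160,330)]:
        u=u/10-.5+245;v=v/10-.5+145
        r=T[:3,:3]@np.array([(u-c["cx"])/f,(v-c["cy"])/f,1]); w.append((T[:3,3]+r*(z-T[2,3])/r[2])[:2])
    w=np.array(w);e=np.roll(w,-1,0)-w
    print(w.mean(0),np.linalg.norm(e,axis=1),np.degrees(np.arctan2(e[:,1],e[:,0]))%90)
```

```text
5.8 [427.86604871 191.72241422 231.41086087] [-3.14155814e+00  1.70243287e-04  2.71671009e+00] [ 2.83343882e-01 -2.56116142e-03 -3.49515755e-01  1.22373488e+00
 -1.36957397e-04  7.08226439e-01]
31 40 2344 [447.4 209.9  34.2] [423.5 200.9] [309.2 115. ] 49.8
28 40 2725 [451.9 213.5  33.6] [423.4 200.1] [310.1 116. ] 50.2
68 82 279 [375.4 218.2  75.5] [375.5 218.4] [17.1 16.5] 65.8
[614.10069823  60.3476611 ] [10.40380082 11.01236861 11.42721905 11.33799517] [87.50864563 89.2188469  89.06056908 84.01673031]
```

View pics/w3.png

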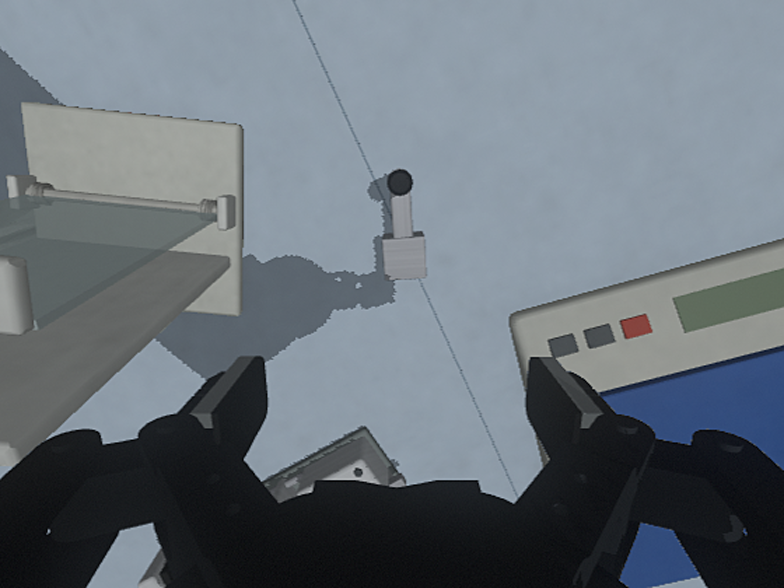

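The crank stands upright below the hand: hub top at about (405,257), handle at (400,182), with free space for the fingers on both sides; the scale is at right and a stand at left.

Run:
```python
from meas import *
def wid(s,name):
    best=[]
    for a in np.arange(-45,45,.5):
        c,n=np.cos(np.radians(a)),np.sin(np.radians(a)); x=s@[c,n];y=s@[-n,c]
        px=np.percentile(x,[2,98]);py=np.percentile(y,[2,98]); best.append(((px[1]-px[0])*(py[1]-py[0]),a,px.mean(),py.mean(),px[1]-px[0],py[1]-py[0]))
    b=min(best); a=np.radians(b[1]); print(name,b[1],[b[2]*np.cos(a)-b[3]*np.sin(a),b[2]*np.sin(a)+b[3]*np.cos(a)],b[4:])
    print([x[1] for x in sorted(best)[:8]])
D=np.load("w3.npz");P=D["P"]
s=rect(P,32.3,38,(265,165,310,202)); wid(s[:,:2],"hub")
rect(P,68,82,(265,110,310,150))
D=np.load("w2.npz");P=D["P"]
for lo in (56,68,70):
  s=rect(P,lo,90,(250,150,290,190)); wid(s[:,:2],"shaft")
s=rect(P,44,50.5,(225,115,320,215)); wid(s[:,:2],"gearbox")
```

```text
32.3 38 922 [430.5 197.6  34.3] [429.1 198.2] [34.  39.1] 69.5
hub -24.5 [np.float64(430.12996471013594), np.float64(198.11232110397816)] (np.float64(34.57241562977515), np.float64(32.11783393127945))
[np.float64(-24.5), np.float64(-25.0), np.float64(-24.0), np.float64(-25.5), np.float64(-23.5), np.float64(-19.5), np.float64(-19.0), np.float64(-18.0)]
68 82 279 [375.4 218.2  75.5] [375.5 218.4] [17.1 16.5] 65.8
56 90 284 [615.1  60.5  70.8] [614.1  60.5] [15.8 16.2] 85.0
shaft -6.0 [np.float64(614.1990233282798), np.float64(60.55665577586206)] (np.float64(15.633580002824488), np.float64(15.174243222477628))
[np.float64(-6.0), np.float64(-5.5), np.float64(-5.0), np.float64(-6.5), np.float64(-4.0), np.float64(-4.5), np.float64(-7.0), np.float64(-3.5)]
68 90 261 [614.5  60.6  71.5] [614.1  60.5] [15.8 16.2] 85.0
shaft -3.5 [np.float64(614.1129063022253), np.float64(60.58650993071731)] (np.float64(15.43253830792662), np.float64(15.178456285675281))
[np.float64(-3.5), np.float64(-4.0), np.float64(-3.0), np.float64(-7.0), np.float64(-2.5), np.float64(-6.5), np.float64(-7.5), np.float64(-6.0)]
70 90 226 [614.2  60.7  71.9] [614.1  60.5] [15.7 15.6] 84.7
shaft -9.5 [np.float64(614.0584461265331), np.float64(60.80272390135667)] (np.float64(14.407205901636985), np.float64(14.50703141449128))
[np.float64(-9.5), np.float64(-9.0), np.float64(-10.0), np.float64(-8.5), np.float64(-10.5), np.float64(-5.5), np.float64(-5.0), np.float64(-11.0)]
44 50.5 3005 [615.9  60.3  48.3] [615.2  51.4] [67.9 90.6] 7.1
gearbox 6.5 [np.float64(614.4857054013634), np.float64(60.393751017484654)] (np.float64(65.157856086415), np.float64(69.74114714028546))
[np.float64(6.5), np.float64(6.0), np.float64(8.0), np.float64(8.5), np.float64(7.0), np.float64(7.5), np.float64(5.5), np.float64(5.0)]
```

Run:
```python
import numpy as np
for n in("top","scene","w3"):
    P=np.load(n+".npz")["P"].reshape(-1,3); P=P[~np.isnan(P[:,0])]
    print(n)
    for x0 in range(200,560,40):
        print(x0,[int(np.percentile(q[:,2],98)) if len(q:=P[(P[:,0]>=x0)&(P[:,0]<x0+40)&(P[:,1]>=y0)&(P[:,1]<y0+40)])>5 else -1 for y0 in range(-40,400,40)])
```

```text
top
200 [704, 567, 4, 6, 4, 4, 5, 4, 5, 5, 4]
240 [223, 20, 20, 17, 5, 4, 4, 5, 4, 5, 4]
280 [225, 225, 31, 21, 4, 3, 4, 4, 4, 5, 4]
320 [238, 224, 225, 19, 4, 4, 4, 4, 4, 5, 4]
360 [239, 240, 236, 5, 4, 5, 76, 4, 5, 4, 5]
400 [4, 20, 233, 4, 4, 37, 36, 5, 4, 5, 4]
440 [5, 4, 5, 4, 5, 36, 32, 4, 4, 4, 4]
480 [5, 5, 5, 4, 4, 4, 4, 27, 14, 3, 4]
520 [4, 4, 4, 4, 5, 5, 4, 44, 46, 44, 41]
scene
200 [642, 505, 16, 2, 2, 2, 2, 2, 2, 2, 2]
240 [220, 18, 17, 16, 3, 2, 2, 2, 2, 2, 2]
280 [222, 221, 219, 18, 11, 2, 2, 1, 2, 2, 1]
320 [236, 222, 221, 61, 1, 2, 2, 2, 2, 2, 2]
360 [236, 237, 231, 1, 2, 2, 75, 2, 1, 2, 2]
400 [2, 15, 228, 2, 2, 35, 35, 1, 2, 2, 2]
440 [2, 2, 2, 2, 2, 32, 33, 2, 1, 1, 2]
480 [2, 2, 2, 2, 1, 1, 2, 27, 26, 1, 1]
520 [2, 2, 2, 3, 2, 2, 2, 44, 45, 44, 40]
w3
200 [17, 17, 2, 2, 2, 2, 2, -1, -1, -1, -1]
240 [62, 17, 17, 17, 2, 2, 2, 2, 2, 2, -1]
280 [120, 139, 30, 17, 2, 2, 2, 2, 2, 2, 2]
320 [-1, 165, 222, 38, 1, 2, 2, 1, 2, 2, 2]
360 [-1, 214, 232, 1, 321, 316, 76, 1, 2, 2, 2]
400 [1, 17, 236, 1, 318, 333, 333, 299, 1, 1, 2]
440 [1, 1, 1, 1, 1, 35, 312, 320, 1, 1, 2]
480 [-1, 1, 1, 1, 1, 1, 1, 26, 2, 1, 1]
520 [1, 1, 1, 1, 1, 1, 1, 43, 45, 44, 39]
```

Request:
carry_out(
  motion=[
    {"x":0,"y":0.13,"z":0.4,"wx":0,"wy":0,"wz":-0.62,"grip":0},
    {"x":0,"y":0,"z":0.6,"wx":0,"wy":0,"wz":0,"grip":0},
    {"x":0,"y":0,"z":0.6,"wx":0,"wy":0,"wz":0,"grip":0},
  ],
)

```text
time: 6.15
tcp_pos: [431.5, 198.6, 151.2]
tool_rot: [3.14, 0.002, 2.784]
ft_force: [-0.7, -0.1, -0.1]
width: 85.5
grasp_force: 0.0
```

Request:
carry_out(
  motion=[
    {"x":0,"y":0,"z":0.7,"wx":0,"wy":0,"wz":0,"grip":0},
    {"x":0,"y":0,"z":0.7,"wx":0,"wy":0,"wz":0,"grip":0},
    {"x":0,"y":0,"z":0.7,"wx":0,"wy":0,"wz":0,"grip":0},
    {"x":0,"y":0,"z":0.5,"wx":0,"wy":0,"wz":0,"grip":0},
    {"x":0,"y":0,"z":0.3,"wx":0,"wy":0,"wz":0,"grip":0},
    {"x":0,"y":0,"z":0,"wx":0,"wy":0,"wz":0,"grip":0},
    {"x":0,"y":0,"z":0,"wx":0,"wy":0,"wz":0,"grip":0},
  ],
)

```text
time: 6.85
tcp_pos: [430.8, 198.4, 6.5]
tool_rot: [-3.141, -0.0, 2.784]
ft_force: [0.6, -0.3, 0.1]
width: 85.6
grasp_force: 0.0
```

Request:
carry_out(
  motion=[
    {"x":0,"y":0,"z":0,"wx":0,"wy":0,"wz":0,"grip":0.4},
    {"x":0,"y":0,"z":0,"wx":0,"wy":0,"wz":0,"grip":0.6},
    {"x":0,"y":0,"z":0,"wx":0,"wy":0,"wz":0,"grip":0.8},
    {"x":0,"y":0,"z":0,"wx":0,"wy":0,"wz":0,"grip":1},
    {"x":0,"y":0,"z":0,"wx":0,"wy":0,"wz":0,"grip":1},
    {"x":0,"y":0,"z":0,"wx":0,"wy":0,"wz":0,"grip":1},
    {"x":0,"y":0,"z":0,"wx":0,"wy":0,"wz":0,"grip":1},
    {"x":0,"y":0,"z":0,"wx":0,"wy":0,"wz":0,"grip":1},
  ],
)

```text
time: 7.65
tcp_pos: [431.6, 198.7, 7.3]
tool_rot: [3.141, 0.002, 2.785]
ft_force: [-0.2, -0.8, 6.0]
width: 33.1
grasp_force: 60.8
```

Request:
carry_out(
  motion=[
    {"x":0,"y":0,"z":-0.3,"wx":0,"wy":0,"wz":0,"grip":1},
    {"x":0,"y":0,"z":-0.6,"wx":0,"wy":0,"wz":0,"grip":1},
    {"x":0,"y":0,"z":-0.8,"wx":0,"wy":0,"wz":0,"grip":1},
    {"x":0,"y":0,"z":-0.8,"wx":0,"wy":0,"wz":0,"grip":1},
    {"x":0,"y":0,"z":-0.8,"wx":0,"wy":0,"wz":0,"grip":1},
    {"x":0,"y":0,"z":-0.5,"wx":0,"wy":0,"wz":0,"grip":1},
    {"x":0,"y":0,"z":0,"wx":0,"wy":0,"wz":-0.5,"grip":1},
    {"x":0,"y":0,"z":0,"wx":0,"wy":0,"wz":-0.8,"grip":1},
    {"x":0,"y":0,"z":0,"wx":0,"wy":0,"wz":-0.8,"grip":1},
    {"x":0,"y":0,"z":0,"wx":0,"wy":0,"wz":-0.55,"grip":1},
    {"x":0,"y":0,"z":0,"wx":0,"wy":0,"wz":0,"grip":1},
  ],
)

```text
time: 8.75
tcp_pos: [429.9, 198.3, 195.6]
tool_rot: [-3.141, -0.001, 3.063]
ft_force: [-0.4, -0.2, -3.2]
width: 32.9
grasp_force: 60.1
```

Request:
carry_out(
  motion=[
    {"x":-0.4,"y":-0.15,"z":0,"wx":0,"wy":0,"wz":0,"grip":1},
    {"x":-0.75,"y":-0.275,"z":0,"wx":0,"wy":0,"wz":0,"grip":1},
    {"x":-0.75,"y":-0.275,"z":0,"wx":0,"wy":0,"wz":0,"grip":1},
    {"x":-0.75,"y":-0.275,"z":0,"wx":0,"wy":0,"wz":0,"grip":1},
    {"x":-0.75,"y":-0.275,"z":0,"wx":0,"wy":0,"wz":0,"grip":1},
    {"x":-0.75,"y":-0.275,"z":0,"wx":0,"wy":0,"wz":0,"grip":1},
    {"x":-0.75,"y":-0.275,"z":0,"wx":0,"wy":0,"wz":0,"grip":1},
    {"x":-0.7,"y":-0.25,"z":0,"wx":0,"wy":0,"wz":0,"grip":1},
    {"x":-0.4,"y":-0.15,"z":0,"wx":0,"wy":0,"wz":0,"grip":1},
    {"x":0,"y":0,"z":0,"wx":0,"wy":0,"wz":0,"grip":1},
    {"x":0,"y":0,"z":0,"wx":0,"wy":0,"wz":0,"grip":1},
  ],
)

```text
time: 9.85
tcp_pos: [721.3, 64.4, 195.0]
tool_rot: [3.142, -0.002, 3.061]
ft_force: [0.2, 0.3, -2.0]
width: 33.1
grasp_force: 60.0
```

Run:
```python
from meas import *
s=get_state(); print(s["time"],s["tcp_pos"],s["tool_rot"])
im,d,P,T,f,c=cam("wrist"); save(im,"w4.png",1.4); np.savez("w4.npz",P=P,im=im,d=d,T=T)
k=np.linalg.norm(P[...,:2]-[614,60.5],axis=-1)
for lo,hi,r in [(44,50.5,60),(56,90,16),(68,90,16)]:
    s=P[(k<r)&(P[...,2]>lo)&(P[...,2]<hi)]
    if len(s): print(lo,len(s),s.mean(0),cv2.minAreaRect(s[:,:2].astype(np.float32)))
W=np.linalg.inv(T)
def px(p): q=W[:3,:3]@p+W[:3,3]; return q[0]/q[2]*f+c["cx"],q[1]/q[2]*f+c["cy"]
print("shaft px",px(np.array([614,60.5,72])))
```

```text
9.85 [721.28471451  64.39884519 195.00395142] [ 3.14158237e+00 -1.86354880e-03  3.06102004e+00]
44 4702 [613.30003796  59.39270216  48.36083007] ((615.3390502929688, 50.631072998046875), (68.07721710205078, 90.92302703857422), 7.045437335968018)
56 465 [615.14745538  59.93234042  70.8787502 ] ((614.3523559570312, 60.02409744262695), (15.595499038696289, 16.299217224121094), 83.29781341552734)
68 426 [614.52391222  59.99435917  71.53261036] ((614.2434692382812, 60.02366256713867), (15.40290641784668, 16.314987182617188), 84.24549102783203)
shaft px (np.float64(266.94636828860286), np.float64(69.0235176873422))
```

View pics/w4.png

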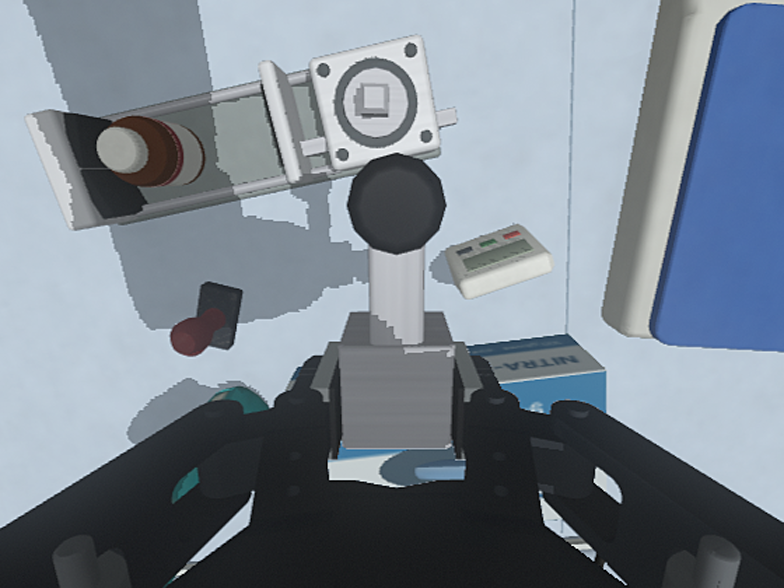

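The shaft shows at about (372,100), and the crank hangs straight in the fingers, hub at (400,395) and handle at (397,203). The shaft needs a closer crop for its angle.

Run:
```python
from meas import *
D=np.load("w4.npz");P=D["P"]; save(D["im"][48:93,243:288],"s2.png",12)
T=D["T"];W=np.eye(4);W[:3,:3]=R.from_euler('xyz',[3.14159,0,3.062]).as_matrix();W[:3,3]=[721.0,64.6,195.2]
Q=(P-W[:3,3])@W[:3,:3]
v,u=np.mgrid[:420,:560]
def st(m,n):
    s=Q[m]; r=cv2.minAreaRect(s[:,:2].astype(np.float32)); print(n,len(s),s.mean(0).round(1),np.round(r[0],1),np.round(r[1],1),round(r[2],1))
st((v>105)&(v<185)&(u>240)&(u<325)&(abs(Q[...,2]+69)<5),"handle top")
st((v>230)&(v<320)&(u>235)&(u<330)&(abs(Q[...,2]+27)<4),"hub top")
a=Q[(v>230)&(v<320)&(u>235)&(u<330)][:,2]; print(np.nanpercentile(a,[5,25,50,75]))
s=Q[(v>180)&(v<222)&(u>255)&(u<310)&(abs(Q[...,2]+25)<5)]; print("arm",np.polyfit(s[:,0],s[:,1],1),s.mean(0))
```

```text
handle top 3927 [ 59.   -0.2 -68.3] [58.6 -0.2] [17.1 17.2] 42.7
hub top 6730 [  2.1  -0.3 -26.6] [ 2.2 -0.3] [40.8 39. ] 0.9
[-35.63294734 -27.17319304 -26.61416865 -25.84321279]
arm [ 0.00334381 -0.35947246] [ 34.64765044  -0.24361722 -24.78016663]
```

View pics/s2.png

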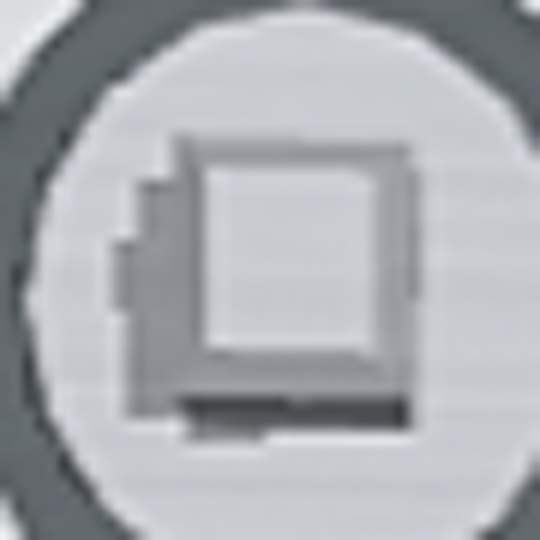

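The shaft's square lies along the image axes, so its flats match the tool's yaw (about 175.4 deg), and its centre is where I predicted. Next I move over it.

Request:
carry_out(
  motion=[
    {"x":0.35,"y":-0.04,"z":0,"wx":0,"wy":0,"wz":0,"grip":1},
    {"x":0.65,"y":-0.07,"z":0,"wx":0,"wy":0,"wz":0,"grip":1},
    {"x":0.65,"y":-0.07,"z":0.2,"wx":0,"wy":0,"wz":0,"grip":1},
    {"x":0.35,"y":-0.05,"z":0.5,"wx":0,"wy":0,"wz":0,"grip":1},
    {"x":0.15,"y":-0.02,"z":0.6,"wx":0,"wy":0,"wz":0,"grip":1},
    {"x":0,"y":0,"z":0.5,"wx":0,"wy":0,"wz":0,"grip":1},
    {"x":0,"y":0,"z":0.3,"wx":0,"wy":0,"wz":0,"grip":1},
    {"x":0,"y":0,"z":0.1,"wx":0,"wy":0,"wz":0,"grip":1},
    {"x":0,"y":0,"z":0,"wx":0,"wy":0,"wz":0,"grip":1},
    {"x":0,"y":0,"z":0,"wx":0,"wy":0,"wz":0,"grip":1},
  ],
)

```text
time: 10.9
tcp_pos: [614.3, 61.4, 87.7]
tool_rot: [3.141, 0.002, 3.063]
ft_force: [-0.9, -0.2, -1.0]
width: 32.8
grasp_force: 60.0
```

Run:
```python
from h import *
A=[]
for i in range(4):
    read_camera("top"); s=get_state(); A.append(np.r_[s["tcp_pos"],np.degrees(s["tool_rot"]),s["ft_force"]])
print(np.mean(A,0).round(2)); print(np.std(A,0).round(2))
```

```text
[ 6.1437e+02  6.1270e+01  8.7790e+01  1.7999e+02  1.6000e-01  1.7548e+02
  2.6000e-01  4.4000e-01 -1.7400e+00]
[0.17 0.03 0.14 0.   0.02 0.   0.46 0.15 0.33]
```

Run:
```python
from meas import *
S=[]
for i in range(2):
    s=get_state(); S.append(s["tcp_pos"]); im,d,P,T,f,c=cam("wrist")
print(np.array(S).round(2)); save(im,"w5.png",1.4); np.savez("w5.npz",P=P,im=im,d=d,T=T)
a=np.radians(-82.9); ex=np.array([np.cos(a),np.sin(a)]); ey=np.array([-ex[1],ex[0]])
for n in ("w2","w4","w5"):
    P=np.load(n+".npz")["P"]; q=P[...,:2]-[614.1,60.4]; X=q@ex; Y=q@ey; Z=P[...,2]
    m=(abs(Z-48)<2.2)&(abs(X)<40)&(abs(Y)<45)
    print(n,m.sum(),Z[m].mean().round(2))
    for lab,A,B in(("X",X,Y),("Y",Y,X)):
        o=[]
        for b in np.arange(-30,31,5):
            k=m&(abs(B-b)<2.5)
            o.append((b,A[k].min().round(1),A[k].max().round(1)) if k.sum()>8 else None)
        print(lab,[tuple(float(z) for z in x) for x in o if x])
```

```text
[[614.11  61.23  87.57]
 [613.86  61.25  87.3 ]]
w2 2792 48.41
X [(-30.0, -35.8, 34.2), (-25.0, -35.3, 34.9), (-20.0, -35.5, 35.2), (-15.0, -35.8, 34.7), (-10.0, -35.1, 34.9), (-5.0, -35.0, 35.1), (0.0, -35.7, 35.0), (5.0, -35.3, 35.2), (10.0, -35.7, 34.9), (15.0, -35.5, 35.1), (20.0, -35.6, 35.0), (25.0, -35.2, 34.8), (30.0, -35.7, 34.9)]
Y [(-30.0, -32.9, 33.9), (-25.0, -32.8, 33.1), (-20.0, -32.9, 33.8), (-15.0, -33.5, 33.0), (-10.0, -32.8, 33.2), (-5.0, -32.9, 33.2), (0.0, -32.8, 33.4), (5.0, -33.2, 33.3), (10.0, -33.0, 33.3), (15.0, -33.5, 33.9), (20.0, -33.2, 33.6), (25.0, -33.4, 33.0), (30.0, -33.1, 33.6)]
w4 4380 48.42
X [(-30.0, -34.9, 35.1), (-25.0, -35.0, 35.8), (-20.0, -34.6, 35.2), (-15.0, -35.1, 35.9), (-10.0, -35.0, 35.5), (-5.0, -34.9, 35.7), (0.0, -35.0, 35.5), (5.0, -35.0, 35.4), (10.0, -35.3, 35.8), (15.0, -35.1, 35.7), (20.0, -34.9, 35.9), (25.0, -35.1, 35.8), (30.0, -34.7, 35.5)]
Y [(-30.0, -33.2, 33.5), (-25.0, -33.2, 33.4), (-20.0, -33.3, 33.4), (-15.0, -33.3, 33.4), (-10.0, -33.3, 33.0), (-5.0, -33.3, 30.6), (0.0, -33.4, 30.9), (5.0, -32.9, 31.1), (10.0, -33.4, 31.6), (15.0, -33.2, 33.6), (20.0, -33.3, 33.9), (25.0, -33.3, 33.8), (30.0, -33.5, 33.6)]
w5 3773 48.27
X [(-30.0, -35.1, 35.6), (-25.0, -34.8, 35.5), (-20.0, -35.2, 35.7), (-15.0, -35.0, 35.6), (-10.0, -34.8, 35.9), (-5.0, -35.0, 35.8), (0.0, -35.0, 35.7), (5.0, -34.8, 35.7), (10.0, -34.8, 35.3), (15.0, -35.0, -24.1), (20.0, -35.1, -29.7)]
Y [(-30.0, -33.6, 21.5), (-25.0, -33.5, 13.6), (-20.0, -33.0, -0.1), (-15.0, -20.1, -8.6), (5.0, -33.3, -22.4), (10.0, -33.3, -16.0), (15.0, -33.4, -10.7), (20.0, -33.5, -3.9), (25.0, -33.8, 2.5), (30.0, -33.6, 3.1)]
```

View pics/w5.png

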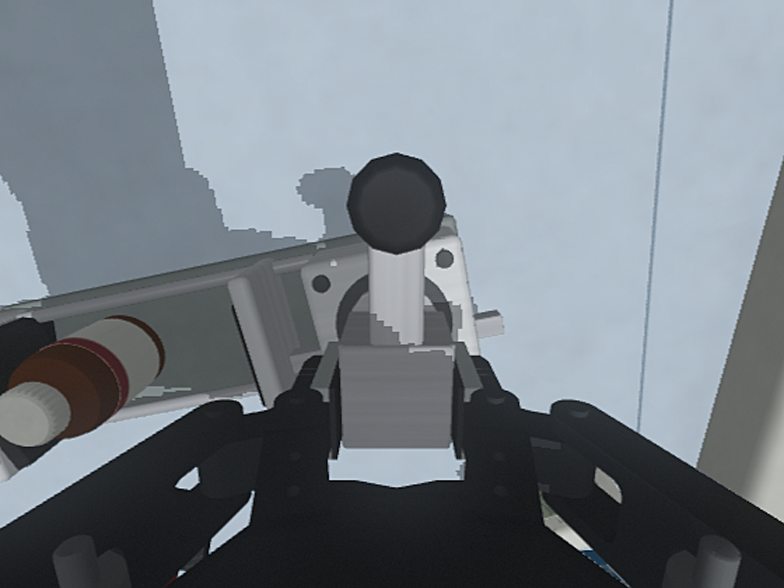

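The hub hangs over the gearbox, hub top at (397,395), and the flange ring shows on both sides of the arm at (340,305) and (445,300), so it's roughly centred. I'll correct by about 1 mm and lower gently.

Request:
carry_out(
  motion=[
    {"x":0.017,"y":-0.018,"z":0,"wx":0,"wy":0,"wz":0,"grip":1},
    {"x":0,"y":0,"z":0.06,"wx":0,"wy":0,"wz":0,"grip":1},
    {"x":0,"y":0,"z":0.06,"wx":0,"wy":0,"wz":0,"grip":1},
    {"x":0,"y":0,"z":0.05,"wx":0,"wy":0,"wz":0,"grip":1},
    {"x":0,"y":0,"z":0.05,"wx":0,"wy":0,"wz":0,"grip":1},
    {"x":0,"y":0,"z":0.04,"wx":0,"wy":0,"wz":0,"grip":1},
    {"x":0,"y":0,"z":0,"wx":0,"wy":0,"wz":0,"grip":1},
  ],
)

```text
time: 11.9
tcp_pos: [612.6, 60.4, 73.1]
tool_rot: [3.142, 0.001, 3.063]
ft_force: [1.5, 0.3, -3.4]
width: 33.1
grasp_force: 60.0
```

Request:
carry_out(
  motion=[
    {"x":0,"y":0,"z":0.05,"wx":0,"wy":0,"wz":0,"grip":1},
    {"x":0,"y":0,"z":0.05,"wx":0,"wy":0,"wz":0,"grip":1},
    {"x":0,"y":0,"z":0.05,"wx":0,"wy":0,"wz":0,"grip":1},
    {"x":0,"y":0,"z":0.05,"wx":0,"wy":0,"wz":0,"grip":1},
    {"x":0,"y":0,"z":0.04,"wx":0,"wy":0,"wz":0,"grip":1},
    {"x":0,"y":0,"z":0,"wx":0,"wy":0,"wz":0,"grip":1},
  ],
)

```text
time: 12.5
tcp_pos: [612.7, 60.4, 61.2]
tool_rot: [3.142, 0.001, 3.063]
ft_force: [4.6, 0.5, -3.4]
width: 33.2
grasp_force: 60.0
```

Request:
carry_out(
  motion=[
    {"x":-0.01,"y":0,"z":0.03,"wx":0,"wy":0,"wz":0,"grip":1},
    {"x":0,"y":0,"z":0.02,"wx":0,"wy":0,"wz":0,"grip":1},
    {"x":0,"y":0,"z":0,"wx":0,"wy":0,"wz":0,"grip":1},
    {"x":0,"y":0,"z":0,"wx":0,"wy":0,"wz":0,"grip":1},
  ],
)

```text
time: 12.9
tcp_pos: [612.8, 60.4, 59.3]
tool_rot: [-3.142, 0.001, 3.063]
ft_force: [1.7, 0.0, 2.3]
width: 33.3
grasp_force: 60.5
```

Request:
carry_out(
  motion=[
    {"x":0,"y":0,"z":0,"wx":0,"wy":0,"wz":0,"grip":0.3},
    {"x":0,"y":0,"z":0,"wx":0,"wy":0,"wz":0,"grip":0.3},
    {"x":0,"y":0,"z":0,"wx":0,"wy":0,"wz":0,"grip":0.3},
    {"x":0,"y":0,"z":0,"wx":0,"wy":0,"wz":0,"grip":0.3},
    {"x":0,"y":0,"z":-0.1,"wx":0,"wy":0,"wz":0,"grip":0.3},
    {"x":0,"y":0,"z":-0.3,"wx":0,"wy":0,"wz":0,"grip":0.3},
    {"x":0,"y":0,"z":-0.5,"wx":0,"wy":0,"wz":0,"grip":0.3},
    {"x":0,"y":0,"z":-0.6,"wx":0,"wy":0,"wz":0,"grip":0.3},
    {"x":0,"y":0,"z":-0.6,"wx":0,"wy":0,"wz":0,"grip":0.3},
    {"x":0,"y":0,"z":-0.4,"wx":0,"wy":0,"wz":0,"grip":0.3},
    {"x":0,"y":0,"z":0,"wx":0,"wy":0,"wz":0,"grip":0.3},
    {"x":0,"y":0,"z":0,"wx":0,"wy":0,"wz":0,"grip":0.3},
  ],
)

```text
time: 14.1
tcp_pos: [613.1, 60.4, 185.0]
tool_rot: [3.141, 0.002, 3.063]
ft_force: [-0.5, -0.0, 0.0]
width: 59.4
grasp_force: 0.0
```

Run:
```python
from meas import *
s=get_state(); print(s["time"],s["tcp_pos"],s["tool_rot"],s["width"])
im,d,P,T,f,c=cam("wrist"); save(im,"w6.png",1.4); np.savez("w6.npz",P=P,im=im,d=d,T=T)
k=np.linalg.norm(P[...,:2]-[614,60.5],axis=-1); k2=np.linalg.norm(P[...,:2]-[554,65],axis=-1)
for lo,hi,kk,r in [(83,90,k,24),(120,135,k2,20)]:
    s=P[(kk<r)&(P[...,2]>lo)&(P[...,2]<hi)]
    if len(s): print(lo,len(s),s.mean(0),cv2.minAreaRect(s[:,:2].astype(np.float32)))
```

```text
14.1 [613.06681386  60.41706589 185.04696403] [3.14141723e+00 2.12204619e-03 3.06282638e+00] 59.43071871189184
83 1854 [611.59182214  60.32760038  86.08227647] ((610.5234985351562, 60.65500259399414), (33.91402816772461, 40.244850158691406), 84.8661880493164)
120 608 [553.71422891  64.97543608 127.49315925] ((553.8323364257812, 64.96244812011719), (16.964357376098633, 17.01927375793457), 40.31698226928711)
```

View pics/w6.png

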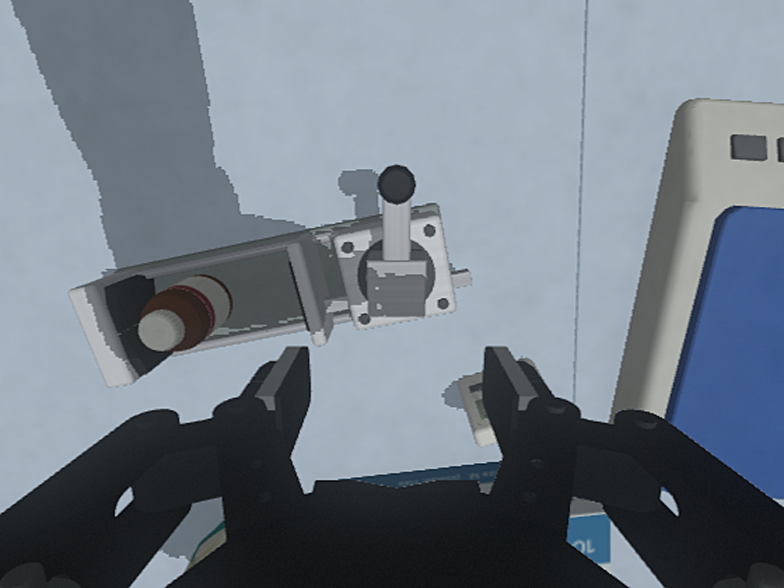

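The crank is home: hub top is 86 mm up (52 + 34), handle at image (397,184), world (553.8, 65.0). Now I grip the handle.

Request:
carry_out(
  motion=[
    {"x":0.3,"y":0,"z":0,"wx":0,"wy":0,"wz":0,"grip":0.3},
    {"x":0.5,"y":0,"z":0,"wx":0,"wy":0,"wz":0,"grip":0.3},
    {"x":0.39,"y":0,"z":0.1,"wx":0,"wy":0,"wz":0,"grip":0.3},
    {"x":0,"y":0,"z":0.5,"wx":0,"wy":0,"wz":0,"grip":0.3},
    {"x":0,"y":0,"z":0.6,"wx":0,"wy":0,"wz":0,"grip":0.3},
    {"x":0,"y":0,"z":0.4,"wx":0,"wy":0,"wz":0,"grip":0.3},
    {"x":0,"y":0,"z":0.26,"wx":0,"wy":0,"wz":0,"grip":0.3},
    {"x":0,"y":0,"z":0,"wx":0,"wy":0,"wz":0,"grip":0.3},
    {"x":0,"y":0,"z":0,"wx":0,"wy":0,"wz":0,"grip":0.3},
  ],
)

```text
time: 15.05
tcp_pos: [553.1, 65.0, 90.6]
tool_rot: [-3.142, -0.001, 3.063]
ft_force: [-0.1, 0.1, -0.0]
width: 59.7
grasp_force: 0.0
```

Request:
carry_out(
  motion=[
    {"x":0,"y":0,"z":0,"wx":0,"wy":0,"wz":0,"grip":0.6},
    {"x":0,"y":0,"z":0,"wx":0,"wy":0,"wz":0,"grip":0.7},
    {"x":0,"y":0,"z":0,"wx":0,"wy":0,"wz":0,"grip":0.85},
    {"x":0,"y":0,"z":0,"wx":0,"wy":0,"wz":0,"grip":1},
    {"x":0,"y":0,"z":0,"wx":0,"wy":0,"wz":0,"grip":1},
    {"x":0,"y":0,"z":0,"wx":0,"wy":0,"wz":0,"grip":1},
    {"x":0,"y":0,"z":0,"wx":0,"wy":0,"wz":0,"grip":1},
  ],
)

```text
time: 15.75
tcp_pos: [553.8, 65.1, 91.6]
tool_rot: [3.141, 0.001, 3.063]
ft_force: [-1.2, 1.2, 6.4]
width: 16.4
grasp_force: 58.6
```

Request:
carry_out(
  motion=[
    {"x":-0.01,"y":0.157,"z":0,"wx":0,"wy":0,"wz":0,"grip":1},
    {"x":-0.031,"y":0.154,"z":0,"wx":0,"wy":0,"wz":0,"grip":1},
    {"x":-0.12,"y":0.289,"z":0,"wx":0,"wy":0,"wz":0,"grip":1},
    {"x":-0.191,"y":0.249,"z":0,"wx":0,"wy":0,"wz":0,"grip":1},
  ],
)

```text
time: 16.15
tcp_pos: [573.9, 105.2, 91.4]
tool_rot: [-3.138, -0.0, 3.062]
ft_force: [-0.6, -5.4, 5.8]
width: 16.8
grasp_force: 58.6
```

Request:
carry_out(
  motion=[
    {"x":-0.249,"y":0.191,"z":0,"wx":0,"wy":0,"wz":0,"grip":1},
    {"x":-0.289,"y":0.12,"z":0,"wx":0,"wy":0,"wz":0,"grip":1},
    {"x":-0.311,"y":0.041,"z":0,"wx":0,"wy":0,"wz":0,"grip":1},
    {"x":-0.311,"y":-0.041,"z":0,"wx":0,"wy":0,"wz":0,"grip":1},
    {"x":-0.289,"y":-0.12,"z":0,"wx":0,"wy":0,"wz":0,"grip":1},
    {"x":-0.249,"y":-0.191,"z":0,"wx":0,"wy":0,"wz":0,"grip":1},
    {"x":-0.191,"y":-0.249,"z":0,"wx":0,"wy":0,"wz":0,"grip":1},
    {"x":-0.12,"y":-0.289,"z":0,"wx":0,"wy":0,"wz":0,"grip":1},
    {"x":-0.041,"y":-0.311,"z":0,"wx":0,"wy":0,"wz":0,"grip":1},
  ],
)

```text
time: 17.05
tcp_pos: [674.8, 57.8, 91.7]
tool_rot: [3.136, 0.002, 3.065]
ft_force: [-0.6, 4.1, 4.6]
width: 16.8
grasp_force: 58.6
```

Request:
carry_out(
  motion=[
    {"x":0.041,"y":-0.311,"z":0,"wx":0,"wy":0,"wz":0,"grip":1},
    {"x":0.12,"y":-0.289,"z":0,"wx":0,"wy":0,"wz":0,"grip":1},
    {"x":0.191,"y":-0.249,"z":0,"wx":0,"wy":0,"wz":0,"grip":1},
    {"x":0.249,"y":-0.191,"z":0,"wx":0,"wy":0,"wz":0,"grip":1},
    {"x":0.289,"y":-0.12,"z":0,"wx":0,"wy":0,"wz":0,"grip":1},
    {"x":0.311,"y":-0.041,"z":0,"wx":0,"wy":0,"wz":0,"grip":1},
    {"x":0.311,"y":0.041,"z":0,"wx":0,"wy":0,"wz":0,"grip":1},
    {"x":0.289,"y":0.12,"z":0,"wx":0,"wy":0,"wz":0,"grip":1},
    {"x":0.249,"y":0.191,"z":0,"wx":0,"wy":0,"wz":0,"grip":1},
    {"x":0.191,"y":0.249,"z":0,"wx":0,"wy":0,"wz":0,"grip":1},
    {"x":0.12,"y":0.289,"z":0,"wx":0,"wy":0,"wz":0,"grip":1},
    {"x":0.041,"y":0.311,"z":0,"wx":0,"wy":0,"wz":0,"grip":1},
  ],
)

```text
time: 18.25
tcp_pos: [553.9, 62.7, 91.4]
tool_rot: [-3.136, 0.004, 3.061]
ft_force: [5.5, -4.3, 1.5]
width: 16.3
grasp_force: 58.8
```

Run:
```python
from meas import *
s=get_state(); print(s["time"],s["tcp_pos"],s["ft_force"])
a=np.radians(-82.9); ex=np.array([np.cos(a),np.sin(a)]); ey=np.array([-ex[1],ex[0]])
def go(P,n):
    q=P[...,:2]-[614.1,60.3]; X=q@ex; Y=q@ey; Z=P[...,2]
    for lab,m in (("jaw",(Z>50)&(Z<64)&(abs(Y)<36)&(X>45)&(X<125)),("bottle cap",(Z>76)&(Z<86)&(abs(Y)<36)&(X>90)&(X<190)),("fixed",(Z>52)&(Z<66)&(abs(Y)<36)&(X>176)&(X<215))):
        if m.sum()>5: print(n,lab,m.sum(),np.percentile(X[m],[1,3,50,97,99]).round(1),np.median(Y[m]).round(1))
im,d,P,T,f,c=cam("wrist"); go(P,"now"); go(np.load("w2.npz")["P"],"w2");go(np.load("w6.npz")["P"],"w6")
```

```text
18.25 [553.85805245  62.74944191  91.40084241] [ 5.52501764 -4.26586183  1.54141829]
now jaw 383 [ 93.1  93.3  95.7 101.8 102.3] -30.3
now fixed 1243 [179.8 180.8 189.5 199.2 201.2] -14.7
w2 jaw 756 [54.  54.1 58.9 65.2 65.7] 1.8
w2 bottle cap 502 [135.8 136.3 146.6 157.8 158.3] -0.9
w2 fixed 1784 [180.2 181.4 193.7 207.4 208.3] 2.2
w6 jaw 987 [54.5 54.6 59.  65.8 66.2] -2.1
w6 bottle cap 672 [136.3 136.8 146.7 158.2 159.1] -2.1
w6 fixed 2345 [180.6 181.8 193.7 208.1 209.1] -2.5
```

Request:
carry_out(
  motion=[
    {"x":-0.041,"y":0.311,"z":0,"wx":0,"wy":0,"wz":0,"grip":1},
    {"x":-0.12,"y":0.289,"z":0,"wx":0,"wy":0,"wz":0,"grip":1},
    {"x":-0.191,"y":0.249,"z":0,"wx":0,"wy":0,"wz":0,"grip":1},
    {"x":-0.249,"y":0.191,"z":0,"wx":0,"wy":0,"wz":0,"grip":1},
    {"x":-0.289,"y":0.12,"z":0,"wx":0,"wy":0,"wz":0,"grip":1},
    {"x":-0.311,"y":0.041,"z":0,"wx":0,"wy":0,"wz":0,"grip":1},
    {"x":-0.311,"y":-0.041,"z":0,"wx":0,"wy":0,"wz":0,"grip":1},
    {"x":-0.289,"y":-0.12,"z":0,"wx":0,"wy":0,"wz":0,"grip":1},
    {"x":-0.249,"y":-0.191,"z":0,"wx":0,"wy":0,"wz":0,"grip":1},
    {"x":-0.191,"y":-0.249,"z":0,"wx":0,"wy":0,"wz":0,"grip":1},
    {"x":-0.12,"y":-0.289,"z":0,"wx":0,"wy":0,"wz":0,"grip":1},
    {"x":-0.041,"y":-0.311,"z":0,"wx":0,"wy":0,"wz":0,"grip":1},
  ],
)

```text
time: 19.5
tcp_pos: [674.5, 56.2, 91.9]
tool_rot: [3.138, 0.003, 3.064]
ft_force: [3.0, 4.5, 4.3]
width: 16.5
grasp_force: 59.2
```

Request:
carry_out(
  motion=[
    {"x":0.041,"y":-0.311,"z":0,"wx":0,"wy":0,"wz":0,"grip":1},
    {"x":0.12,"y":-0.289,"z":0,"wx":0,"wy":0,"wz":0,"grip":1},
    {"x":0.191,"y":-0.249,"z":0,"wx":0,"wy":0,"wz":0,"grip":1},
    {"x":0.249,"y":-0.191,"z":0,"wx":0,"wy":0,"wz":0,"grip":1},
    {"x":0.289,"y":-0.12,"z":0,"wx":0,"wy":0,"wz":0,"grip":1},
  ],
)

```text
time: 20.0
tcp_pos: [624.7, 0.6, 91.6]
tool_rot: [3.14, 0.003, 3.062]
ft_force: [3.8, 3.7, 3.9]
width: 16.7
grasp_force: 59.3
```

```bash
cat > st.py <<'E'
from meas import *
a=np.radians(-82.9); ex=np.array([np.cos(a),np.sin(a)]); ey=np.array([-ex[1],ex[0]])
F=[]
for i in range(3):
    s=get_state(); F.append(np.r_[s["tcp_pos"],s["ft_force"]]); im,d,P,T,f,c=cam("wrist")
F=np.mean(F,0); p=F[:2]-[614.1,60.3]; th=np.arctan2(p[1],p[0]); t=np.array([np.sin(th),-np.cos(th)]); r=p/np.linalg.norm(p)
print("t",s["time"],"F",F.round(2),"psi",(175.5-np.degrees(th))%360,"rad",np.linalg.norm(p),"resist",-F[3:5]@t,"radial",F[3:5]@r)
q=P[...,:2]-[614.1,60.3]; X=q@ex; Y=q@ey; Z=P[...,2]
for lab,m in (("jaw",(Z>50)&(Z<64)&(abs(Y)<36)&(X>85)&(X<150)),("cap",(Z>76)&(Z<86)&(abs(Y)<25)&(X>120)&(X<190))):
    if m.sum()>5: print(lab,m.sum(),np.percentile(X[m],[1,3,50,97,99]).round(1),np.median(Y[m]).round(1))
E
python3 st.py
```

```text
t 20.1 F [6.226e+02 2.700e-01 9.147e+01 7.700e-01 1.070e+00 7.090e+00] psi 257.43608799524424 rad 60.627247496223674 resist 0.9167037118140673 radial -0.9497899477389783
jaw 2789 [122.2 122.4 129.  146.8 148.9] -8.3
cap 1564 [143.2 143.7 153.4 164.8 165.8] -2.7
```

Request:
carry_out(
  motion=[
    {"x":0.311,"y":-0.041,"z":0,"wx":0,"wy":0,"wz":0,"grip":1},
    {"x":0.311,"y":0.041,"z":0,"wx":0,"wy":0,"wz":0,"grip":1},
    {"x":0.289,"y":0.12,"z":0,"wx":0,"wy":0,"wz":0,"grip":1},
    {"x":0.088,"y":0.056,"z":0,"wx":0,"wy":0,"wz":0,"grip":1},
    {"x":0.083,"y":0.064,"z":0,"wx":0,"wy":0,"wz":0,"grip":1},
  ],
)

```text
time: 20.65
tcp_pos: [571.7, 17.2, 91.4]
tool_rot: [-3.141, 0.003, 3.063]
ft_force: [4.1, 0.8, 4.3]
width: 16.6
grasp_force: 59.3
```

```bash
python3 st.py
```

```text
t 20.75 F [571.32  17.56  91.34   3.64   1.2    5.14] psi 310.5289491330203 rad 60.47055758077071 resist 1.723920824373068 radial -3.4256462242552512
jaw 701 [127.8 128.  132.7 149.1 149.7] -24.4
```

Request:
carry_out(
  motion=[
    {"x":0.077,"y":0.071,"z":0,"wx":0,"wy":0,"wz":0,"grip":1},
    {"x":0.071,"y":0.077,"z":0,"wx":0,"wy":0,"wz":0,"grip":1},
    {"x":0.064,"y":0.083,"z":0,"wx":0,"wy":0,"wz":0,"grip":1},
  ],
)

```text
time: 21.1
tcp_pos: [562.5, 29.0, 91.4]
tool_rot: [-3.14, 0.002, 3.062]
ft_force: [4.9, 0.0, 4.8]
width: 16.4
grasp_force: 59.4
```

```bash
python3 st.py
```

```text
t 21.2 F [5.6215e+02 2.9450e+01 9.1310e+01 3.8700e+00 4.5000e-01 5.6500e+00] psi 324.7991671579035 rad 60.416118386815484 resist 1.589160671500305 radial -3.5527887919193972
jaw 474 [129.4 129.6 131.8 139.  148.8] -28.7
```

Request:
carry_out(
  motion=[
    {"x":0.056,"y":0.088,"z":0,"wx":0,"wy":0,"wz":0,"grip":1},
    {"x":0.048,"y":0.093,"z":0,"wx":0,"wy":0,"wz":0,"grip":1},
  ],
)

```text
time: 21.45
tcp_pos: [558.0, 38.1, 91.3]
tool_rot: [-3.139, 0.002, 3.062]
ft_force: [4.9, -1.5, 5.5]
width: 16.4
grasp_force: 59.4
```

```bash
python3 st.py
```

```text
t 21.55 F [ 5.5775e+02  3.8580e+01  9.1290e+01  4.4500e+00 -3.8000e-01  6.2900e+00] psi 334.41843788474307 rad 60.38673536441876 resist 1.9506469661081969 radial -4.016260086506586
jaw 372 [130.4 130.6 133.6 140.6 142.2] -30.3
```

Request:
carry_out(
  motion=[
    {"x":0.04,"y":0.097,"z":0,"wx":0,"wy":0,"wz":0,"grip":1},
    {"x":0.032,"y":0.1,"z":0,"wx":0,"wy":0,"wz":0,"grip":1},
  ],
)

```text
time: 21.8
tcp_pos: [555.1, 47.8, 91.3]
tool_rot: [-3.138, 0.002, 3.062]
ft_force: [3.5, -2.8, 5.3]
width: 16.6
grasp_force: 59.4
```

```bash
python3 st.py
```

```text
t 21.9 F [554.95  48.36  91.29   3.53  -1.4    5.55] psi 344.0896847915418 rad 60.341984609977 resist 2.067871207409526 radial -3.1831779715301023
jaw 437 [131.2 131.6 134.6 142.7 149.1] -29.1
```

Request:
carry_out(
  motion=[
    {"x":0.023,"y":0.102,"z":0,"wx":0,"wy":0,"wz":0,"grip":1},
    {"x":0,"y":0,"z":0,"wx":0,"wy":0,"wz":0,"grip":1},
  ],
)

```text
time: 22.15
tcp_pos: [554.2, 53.5, 91.3]
tool_rot: [-3.139, 0.001, 3.062]
ft_force: [3.3, -0.9, 5.2]
width: 16.6
grasp_force: 59.6
```

```bash
python3 st.py
```

```text
t 22.25 F [ 5.5415e+02  5.3490e+01  9.1270e+01  3.4800e+00 -4.4000e-01  5.9100e+00] psi 349.023055150264 rad 60.339927773592294 resist 0.8273503666259142 radial -3.4127626183870143
jaw 492 [131.9 132.1 135.3 145.5 149.8] -28.5
```

Request:
carry_out(
  motion=[
    {"x":0.014,"y":0.104,"z":0,"wx":0,"wy":0,"wz":0,"grip":1},
    {"x":0,"y":0,"z":0,"wx":0,"wy":0,"wz":0,"grip":1},
  ],
)

```text
time: 22.5
tcp_pos: [553.8, 58.5, 91.2]
tool_rot: [-3.138, 0.001, 3.062]
ft_force: [3.6, -2.2, 6.1]
width: 16.4
grasp_force: 59.6
```

Request:
carry_out(
  motion=[
    {"x":0.005,"y":0.105,"z":0,"wx":0,"wy":0,"wz":0,"grip":1},
    {"x":0,"y":0,"z":0,"wx":0,"wy":0,"wz":0,"grip":1},
  ],
)

```text
time: 22.7
tcp_pos: [553.9, 63.3, 91.2]
tool_rot: [-3.137, 0.001, 3.062]
ft_force: [3.5, -2.7, 6.0]
width: 16.8
grasp_force: 59.6
```

```bash
python3 st.py
```

```text
t 22.8 F [553.86  63.34  91.25   3.16  -2.5    6.37] psi 358.3852307086196 rad 60.31622669056015 resist 2.338858195338965 radial -3.2814947378067676
jaw 685 [132.6 133.  136.4 149.5 149.8] -25.2
cap 58 [162.6 162.8 167.  173.1 174.3] -13.5
```

Request:
carry_out(
  motion=[
    {"x":-0.005,"y":0.105,"z":0,"wx":0,"wy":0,"wz":0,"grip":1},
    {"x":0,"y":0,"z":0,"wx":0,"wy":0,"wz":0,"grip":1},
  ],
)

```text
time: 23.05
tcp_pos: [554.3, 68.1, 91.2]
tool_rot: [-3.136, 0.001, 3.062]
ft_force: [2.6, -2.6, 7.5]
width: 16.7
grasp_force: 59.7
```

```bash
python3 st.py
```

```text
t 23.15 F [554.27  68.11  91.22   2.6   -3.21   7.14] psi 2.93807295671661 rad 60.33859201017558 resist 2.850504733495653 radial -2.9961115380811907
jaw 807 [133.3 133.5 137.  149.3 149.7] -22.9
cap 136 [159.2 160.  165.5 170.7 171.4] -12.9
```

Request:
carry_out(
  motion=[
    {"x":-0.014,"y":0.104,"z":0,"wx":0,"wy":0,"wz":0,"grip":1},
    {"x":0,"y":0,"z":0,"wx":0,"wy":0,"wz":0,"grip":1},
  ],
)

```text
time: 23.4
tcp_pos: [555.1, 72.8, 91.2]
tool_rot: [-3.135, 0.0, 3.062]
ft_force: [1.6, -4.6, 7.3]
width: 16.8
grasp_force: 59.8
```

```bash
python3 st.py
```

```text
t 23.5 F [555.08  72.82  91.18   1.93  -4.4    7.34] psi 7.47732903318132 rad 60.33234181212408 resist 3.9033083439312186 radial -2.7968119482313005
jaw 968 [133.7 134.  137.8 149.4 149.8] -20.2
cap 161 [156.9 157.4 161.8 166.2 166.6] -12.0
```

Request:
carry_out(
  motion=[
    {"x":-0.023,"y":0.102,"z":0,"wx":0,"wy":0,"wz":0,"grip":1},
    {"x":0,"y":0,"z":0,"wx":0,"wy":0,"wz":0,"grip":1},
  ],
)

```text
time: 23.75
tcp_pos: [556.3, 77.5, 91.2]
tool_rot: [-3.134, -0.001, 3.062]
ft_force: [0.8, -5.0, 8.4]
width: 16.6
grasp_force: 59.9
```

```bash
python3 st.py
```

```text
t 23.85 F [556.26  77.44  91.16   1.21  -5.     8.24] psi 12.009842044226048 rad 60.32398839870987 resist 4.446188042786758 radial -2.5785831181554806
jaw 1112 [134.2 134.5 138.4 149.5 149.8] -17.6
cap 147 [154.7 155.1 158.5 162.1 162.4] -10.2
```

Request:
carry_out(
  motion=[
    {"x":-0.032,"y":0.1,"z":0,"wx":0,"wy":0,"wz":0,"grip":1},
    {"x":0,"y":0,"z":0,"wx":0,"wy":0,"wz":0,"grip":1},
  ],
)

```text
time: 24.1
tcp_pos: [557.6, 81.5, 91.1]
tool_rot: [-3.132, -0.002, 3.061]
ft_force: [-0.6, -7.7, 9.3]
width: 16.7
grasp_force: 60.1
```

```bash
python3 st.py
```

```text
t 24.2 F [ 5.5755e+02  8.1480e+01  9.1050e+01 -4.2000e-01 -7.3600e+00  9.6300e+00] psi 16.030700581256383 rad 60.38438440118051 resist 7.040375710808741 radial -2.19024697423246
jaw 1279 [134.4 134.7 138.8 149.4 149.8] -15.1
cap 120 [153.9 154.3 156.2 158.6 159.4] -7.8
```

Resistance at the handle is about 7 N, so the squeeze is about 46 N, and the jaw's travel since contact (about 1.8 mm) gives about 36–40 N. That's a good hold, so I let go and withdraw upward.

Request:
carry_out(
  motion=[
    {"x":0,"y":0,"z":0,"wx":0,"wy":0,"wz":0,"grip":0.8},
    {"x":0,"y":0,"z":0,"wx":0,"wy":0,"wz":0,"grip":0.5},
    {"x":0,"y":0,"z":0,"wx":0,"wy":0,"wz":0,"grip":0.3},
    {"x":0,"y":0,"z":0,"wx":0,"wy":0,"wz":0,"grip":0.3},
    {"x":0,"y":0,"z":0,"wx":0,"wy":0,"wz":0,"grip":0.3},
    {"x":0,"y":0,"z":-0.2,"wx":0,"wy":0,"wz":0,"grip":0.3},
    {"x":0,"y":0,"z":-0.5,"wx":0,"wy":0,"wz":0,"grip":0.3},
    {"x":0,"y":0,"z":-0.7,"wx":0,"wy":0,"wz":0,"grip":0.3},
    {"x":0,"y":0,"z":-0.6,"wx":0,"wy":0,"wz":0,"grip":0.3},
    {"x":-0.4,"y":0,"z":-0.4,"wx":0,"wy":0,"wz":0,"grip":0.3},
    {"x":-0.6,"y":0,"z":0,"wx":0,"wy":0,"wz":0,"grip":0.3},
    {"x":0,"y":0,"z":0,"wx":0,"wy":0,"wz":0,"grip":0.3},
  ],
)

```text
time: 25.45
tcp_pos: [612.4, 81.1, 212.9]
tool_rot: [3.141, 0.006, 3.062]
ft_force: [-0.9, -0.8, -0.2]
width: 59.8
grasp_force: 0.0
```

Request:
carry_out(
  motion=[
    {"x":-0.4,"y":0,"z":0,"wx":0,"wy":0,"wz":0,"grip":0.3},
    {"x":0,"y":0,"z":0,"wx":0,"wy":0,"wz":0,"grip":0.3},
    {"x":0,"y":0,"z":0,"wx":0,"wy":0,"wz":0,"grip":0.3},
  ],
)

```text
time: 25.75
tcp_pos: [627.4, 79.9, 210.5]
tool_rot: [-3.142, -0.002, 3.063]
ft_force: [-0.1, -0.3, -0.3]
width: 60.2
grasp_force: 0.0
```

Run:
```python
from meas import *
im,d,P,T,f,c=cam("wrist"); save(im,"w7.png",1.4)
k=np.linalg.norm(P[...,:2]-[614,60.5],axis=-1)
s=P[(k<22)&(P[...,2]>80)&(P[...,2]<95)]; print(len(s),s.mean(0))
s=P[(k>45)&(k<75)&(P[...,2]>115)&(P[...,2]<140)]; print(len(s),s.mean(0))
a=np.radians(-82.9); ex=np.array([np.cos(a),np.sin(a)]); ey=np.array([-ex[1],ex[0]]); q=P[...,:2]-[614.1,60.3]; X=q@ex; Y=q@ey; Z=P[...,2]
for m in ((Z>50)&(Z<64)&(abs(Y)<36)&(X>115)&(X<150),(Z>76)&(Z<86)&(abs(Y)<25)&(X>120)&(X<190)):
    if m.sum()>5: print(m.sum(),np.percentile(X[m],[1,3,50,97,99]).round(1),np.median(Y[m]).round(1))
```

```text
1557 [612.30682642  60.32123578  86.0640105 ]
510 [554.83641018  68.03139647 127.31519589]
1111 [133.6 133.9 138.4 149.  149.6] -2.6
584 [153.5 153.9 163.7 175.2 176.1] -2.4
```

View pics/w7.png

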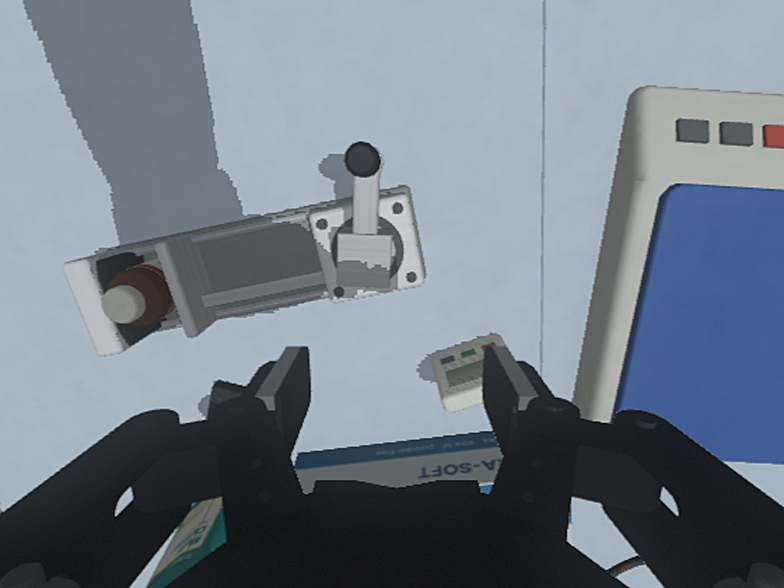

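The crank is seated, hub top still at 86 mm. The bottle is upright at (125,300) between the jaw and the V, and the fingers are clear. On release the handle went back about 13 deg. That fits the drive, whose friction (2.2 N × 9.5) holds about 20 N, and that still counts as a good hold. I'll check that nothing creeps, then hand in.

Run:
```python
from meas import *
for i in range(6):
    im,d,P,T,f,c=cam("wrist")
    if i in(0,5):
        k=np.linalg.norm(P[...,:2]-[614,60.5],axis=-1); s=P[(k>45)&(k<75)&(P[...,2]>115)&(P[...,2]<140)]; print(s.mean(0))
print(hand_in())
```

```text
[554.80819797  68.05010866 127.3151769 ]
[554.82987301  68.00322084 127.34273415]
the job is handed in; nothing more can be done
None
```

I fitted the crank fully onto the shaft, wound it about two turns clockwise until the bottle was held (about 46 N while winding, and I estimate about 20 N after release), left it on the shaft, and handed the job in; no verdict came back.

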